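# Slide the top electrode plate off its stack and seat it in the contact clamp

## Task

Load the next copper electrode plate into the contact clamp: pressing only lightly on its upper face, slide the top plate of the stack out through the open front of the storage box until about 4 cm of it overhangs, leaving the plates below where they lie. Then take it by its long edges at the overhanging end, carry it to the clamp and gently push its other end in under the sprung shoe until it is fully home against the stop, and let go. Leave the beaker, glass dish, copper strip, tweezers and spanner where they are.

Things in the scene. Friction and masses are not known exactly. Their poses are not given: they have to be found in the camera images.
- plate_box: Grey storage box fixed to the bench, 122 x 65 x 36 mm, open above and in front. Its screw feet let its height vary by some mm. Origin under the stack's middle, 12 mm below the inner floor. x runs from the open front (58 mm along -x, towards the robot) to the back wall. Side walls 53 mm apart, 6 mm thick. Walls end 1 mm below the top plate's upper face: plate edges inside cannot be gripped.
- box_mouth (a point): Middle of the box's front opening at the level of the top plate's underside, 32 mm above the box's origin and 55 mm along its -x; axes of the box. Two corner posts 9 mm high (from the floor) hold back only the two lowest plates; those above are free to slide out. Dragged by the fingertips, the top plate lags 1 to 5 mm behind them.
- plate_5_mid (a point): Centre (half-way up) of the top plate, the one to load: bare copper, 110 x 50 x 5 mm, about 0.24 kg, x along its length as the box's x. Its upper face is 2.5 mm above this point (37 mm above the box's origin). Pulled out by less than 50 mm it stays lying on the stack; farther, it tips off. Fingertips hold it by friction only if pressed down by some newtons (5 to 9 N suits).
- plate_4_mid (a point): Centre of the second plate from the top, same size and material. Friction coefficient between plates about 0.25. It and the plates below must stay within 5 mm of where they lay. The polished faces score if the top plate is pressed onto this one with more than 20 N, even for a moment: touch down slowly.
- plate_3_mid (a point): Centre of the third plate from the top.
- plate_2_mid (a point): Centre of the fourth plate from the top.
- plate_1_mid (a point): Centre of the lowest plate.
- contact_clamp: Clamp fixed to the bench; its screw feet let its height vary. Plates go in along +x (away from the robot). Origin under a home plate's middle, at the base's underside. Base 150 x 74 x 10 mm, x = -63 to +87. Aluminium bed 28 mm wide, top 40 mm up, x = -57 to +49: a plate overhangs it 11 mm each side. Cheeks x = +20 to +62, 54 mm high, 53 mm apart; steel guides flare to 66 mm apart at x = +2.
- clamp_home (a point): Where a plate's centre lies when home: 42.5 mm above the clamp's origin, clamp's axes. The stop's face is 55 mm along +x. A bridge over the cheeks (x = +21 to +41 mm, 54 to 58 mm above the clamp's origin) carries the shoe. More than 25 N between plate and clamp (bed, cheeks, shoe and stop added up; about 7 N at rest) counts as damage.
- shoe (a joint): Sprung brass contact shoe under the bridge: a trailing arm 18 mm long, its round nose at x = +43 mm in the clamp's frame. Rad: 0 at rest (nose 2.5 mm above the bed, sprung down), about 0.14 on a 5 mm plate. Sliding a plate under it takes about 2 to 6 N; meeting the stop is felt as a further steep rise.
- beaker: Low glass beaker, 56 mm across, 72 mm high; origin at the underside's centre; leave it.
- dish: Flat glass dish with copper chips, 62 mm across, 14 mm high; origin at the underside's centre; leave it.
- strip: Spare copper strip with one end bent up, 117 x 22 mm, 14 mm high, lying on the bench between box and clamp, towards the back; long along its y; leave it.
- tweezers: Steel tweezers, 124 x 14 x 10 mm, lying on the bench; leave them.
- spanner: Flat open-ended spanner, 132 x 22 x 5 mm, lying on the bench; leave it.

How it is judged:
By the outcome, as a careful person would: the job done as asked, in the order asked, and still so for the second after the job is handed in, with the robot touching nothing.
It also fails if it takes over 67 s, if anything falls off the work surface, if the arm or the gripper's body presses on something with over 40 N, if the wrist force passes 120 N, or if a joint passes its speed limit or range.

## Robot

A 6-joint arm with a two-finger parallel gripper is mounted at the origin on a cart in front of the work surface, level with it; the furniture and walls round the work are solid. World frame = base frame: x ahead of the robot, y to its left, z up, the work surface at z = 0. Lengths are in mm, angles in rad, forces in N, time in s.
With the tool pointing down it reaches from about 350 to 775 mm from the base axis. Payload 5.5 kg.
Tool frame: the origin (TCP) lies on the centre line of the jaws, within the pads' length; the fingertips stand 22 mm ahead of it and the grasp point (between the pads) lies 3 mm ahead of it; z points along the fingers, y is the line along which they close (so a half turn about z gives the same grasp; the last joint's range is limited). The gripper opens to 85 mm and grips with 20 to 120 N. Pads are 22 mm wide; open, the fingers measure 114 mm over their backs; the gripper's body (76 mm by 85 mm) begins 54 mm behind the grasp point. The pads swing forward as they close: fully open they stand 13 mm farther back than shut.
Start: joints at [1.131, 0.313, 0.046, 1.304, 0, 1.431], TCP at [169.838, 549.386, 253.323] pointing down, gripper open.
Joint ranges: [-2.76, 2.76], [-0.86, 1.69], [-1.03, 1.26], [-2.2, 2.34], [-1.47, 1.5], [-3.14, 3.14]. Speed limits (rad/s): [2.57, 2.57, 3.14, 3.14, 3.14, 3.14].

## Interface

Orientations are given as a unit quaternion [x, y, z, w].
In Python, from workcell import arm gives the robot as it stands.
- The arm moves only by the shell command python3 -m handwheel 'ROWS' [FORCE]. ROWS is JSON, a list of rows, each a list of 3 entries, a list of its own where there are three numbers: the shift along the tool's x, y, z in mm, then the turn about the tool's z in degrees, then the closure, from 0 (fully open) to 1 (shut). A call has 1 to 8 rows; each row is the pose to reach, as a shift and turn from the pose commanded when the call began, along the tool's axes at that moment; what a row does not reach only later rows make up. A row lasts 1/12 s, in which the tool goes at most 41.7 mm and 7.16 degrees, less where a joint would pass 70% of its speed; a pose out of reach is approached as far as the arm can. A call with a gripper value outside its range is refused whole. The fingers move at their own pace and stop on an object; FORCE is the grip in N (left out, the last holds). Time passes only in rows, so rows that repeat a pose let the fingers close. It gives the time, the measured TCP pose, the force, the opening and the grip force at its end, in the units of the state.
- arm.get_state(): the state, without advancing time (a new reading comes with each control period).
- arm.get_image(name): name is "scene" or "top" or "wrist"; returns the picture (420x560x3 uint8, blue, green, red); there is no depth.
- arm.camera_model(name): a dict with "mtx" (3x3 intrinsics, pixels), "rvec" (rotation vector, rad) and "tvec" (3), from world to camera coordinates, as OpenCV has them; the wrist camera has in their place "T_tool_cam" (4x4, takes a point from camera to tool coordinates, whose origin is the TCP and whose axes are the flange's). Camera axes: x right, y down, z forward; pixel columns grow to the right and rows downward; lengths in mm; the calibration is good to about 2 mm. A picture is of the moment at which its call begins: read the wrist's pose just before it. camera_model takes no time and is no camera call.
- arm.job_done(): hands the job in; it is judged then, once.
Trained networks look in the newest picture that a camera, given by its name, has taken for a name from the list of things; names that differ only in an ending like _2 or _b are one class to them, and where a whole thing is asked for, a point or a joint stands for the part that bears it (a point fixed in the world has none). Each returns a list of dicts, best first, with "score" (0 to 1); they miss things now and then, are a little off and sometimes report something else, mostly with a low value. They report only what shows in the picture. A call takes as long as a camera call.
- arm.spot_in(query, camera): "centre" ([column, row] in pixels, amid what is visible of it).
- arm.regions_of(query, camera): "mask" (420x560 bool, what is visible of it) and "centre" ([column, row] in pixels, amid what is visible of it).
The state is a dict: "time_s": time; "joint_positions": joint angles; "joint_velocities": joint speeds; "joint_efforts": joint torques, N m; "tcp_pos": TCP position; "orientation": TCP orientation; "ft_force": force on the tool from outside, world axes, zero at the start; "wrist_torque": the same for the moment, N m; "finger_gap": finger opening in mm; "gripper_force": force on a finger pad.
Only numpy, scipy, OpenCV 4.12 (cv2) and the standard library are available. Lean on these libraries where they do the work, as an engineer would, in place of code of your own. Each camera call takes 0.05 s, during which the arm holds its last target. There are 200 camera calls.

## Working session

There is one attempt and no reset: what is moved stays moved. The work goes in short steps, Python scripts to look and compute and a shell command to move; the robot and the scene stay as the last step left them, time stands still between calls to the robot, and variables do not carry over. Pictures are saved under pics/ and viewed, at most 10 in all, crops included, and the job is handed in when it is done.

```bash
mkdir -p pics; ls; python3 - <<'E'
from workcell import arm
import cv2,numpy as np
s=arm.get_state();print({k:np.round(v,3).tolist() for k,v in s.items()})
for c in("scene","top","wrist"):
    im=arm.get_image(c);cv2.imwrite(f"pics/{c}0.png",im);print(c,arm.camera_model(c))
    for q in("plate_box","contact_clamp","plate_5_mid","shoe"):
        print(q,[(np.round(d['centre']).tolist(),round(float(d['score']),2)) for d in arm.spot_in(q,c)][:3])
a=cv2.imread("pics/top0.png");cv2.imwrite("pics/top0b.png",cv2.resize(a,(800,600)))
E
```

```text
pics
{'time_s': 0.0, 'joint_positions': [1.131, 0.314, 0.045, 1.304, 0.0, 1.431], 'joint_velocities': [0.0, -0.001, 0.001, 0.001, 0.0, 0.002], 'joint_efforts': [-0.002, -48.063, 29.853, 0.019, -0.001, -0.0], 'tcp_pos': [169.617, 548.925, 252.403], 'orientation': [0.149, 0.989, -0.001, -0.0], 'ft_force': [-0.648, 0.386, 0.677], 'wrist_torque': [0.017, 0.027, -0.032], 'gripper_force': 0.0, 'finger_gap': 85.102}
scene {'mtx': array([[536.31211412,   0.        , 276.11623628],
       [  0.        , 536.31211412, 218.37684869],
       [  0.        ,   0.        ,   1.        ]]), 'rvec': array([ 2.24451255, -1.1167816 ,  0.41721087]), 'tvec': array([-431.5920105 ,  339.62858126, 1032.00483357])}
plate_box [([268.0, 237.0], 0.83)]
contact_clamp [([334.0, 279.0], 0.61), ([168.0, 230.0], 0.56)]
plate_5_mid [([257.0, 228.0], 0.86)]
shoe []
top {'mtx': array([[505.50529085,   0.        , 278.48277772],
       [  0.        , 505.50529085, 200.17839941],
       [  0.        ,   0.        ,   1.        ]]), 'rvec': array([ 2.15843388, -2.15970173,  0.15783421]), 'tvec': array([-125.36057126,  564.62847901, 1346.03366959])}
plate_box [([257.0, 210.0], 0.87)]
contact_clamp [([338.0, 212.0], 0.61)]
plate_5_mid [([265.0, 210.0], 0.82), ([304.0, 144.0], 0.16)]
shoe []
wrist {'mtx': array([[330.31352081,   0.        , 279.28008548],
       [  0.        , 330.31352081, 208.9121993 ],
       [  0.        ,   0.        ,   1.        ]]), 'T_tool_cam': array([[ 4.32201427e-04, -9.65484139e-01, -2.60461494e-01,
         6.50670841e+01],
       [ 9.99999906e-01,  4.22987418e-04,  9.14290363e-05,
        -3.02308451e-01],
       [ 2.18986504e-05, -2.60461509e-01,  9.65484232e-01,
        -1.20204211e+02],
       [ 0.00000000e+00,  0.00000000e+00,  0.00000000e+00,
         1.00000000e+00]])}
plate_box []
contact_clamp []
plate_5_mid []
shoe []
```

View pics/top0b.png

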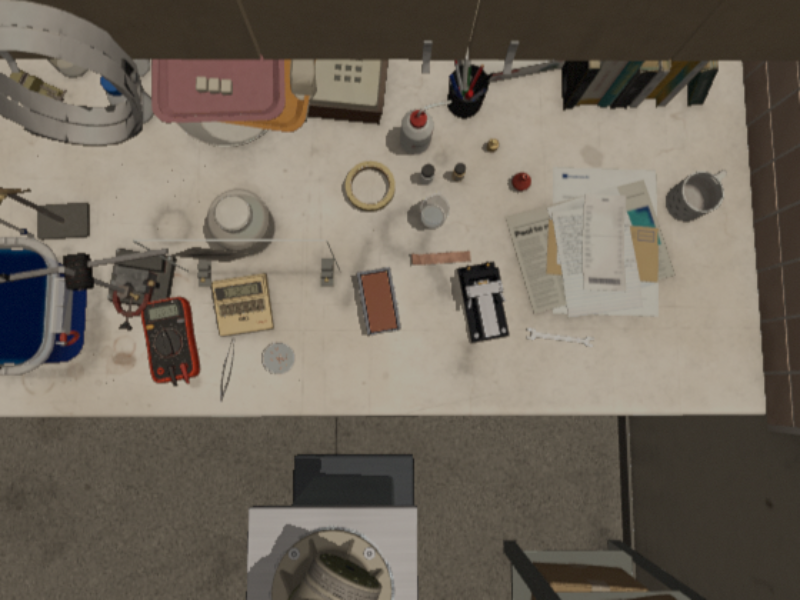

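View pics/scene0.png

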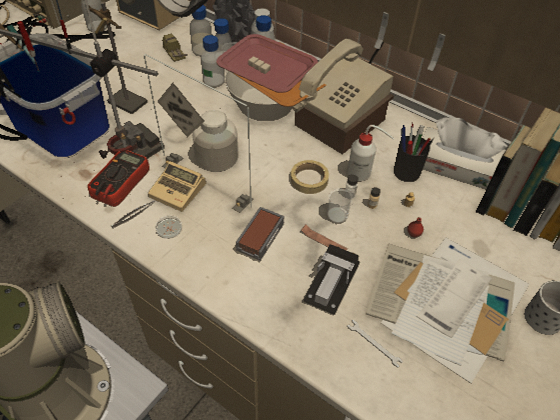

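The top view shows the box with copper plates around (378,300) and the clamp around (483,302) in the 800-px picture, both tilted slightly. The strip lies behind and between them, with the spanner to the right of the clamp. The scene view agrees: box (260,232), clamp (332,280).

```bash
cat > h.py <<'E'
from workcell import arm
import cv2,numpy as np
from scipy.spatial.transform import Rotation as R
def cam(c,s=None):
    m=arm.camera_model(c)
    if 'rvec' in m:
        Rm=cv2.Rodrigues(m['rvec'])[0];return m['mtx'],Rm,np.array(m['tvec']).ravel()
    s=s or arm.get_state();T=np.eye(4);T[:3,:3]=R.from_quat(s['orientation']).as_matrix();T[:3,3]=s['tcp_pos']
    W=np.linalg.inv(T@m['T_tool_cam']);return m['mtx'],W[:3,:3],W[:3,3]
def toz(px,c,z):
    K,Rm,t=c;px=np.atleast_2d(np.array(px,float));d=np.c_[px,np.ones(len(px))]@np.linalg.inv(K).T@Rm;o=-Rm.T@t
    return o+d*((z-o[2])/d[:,2])[:,None]
def proj(P,c):
    K,Rm,t=c;q=(np.atleast_2d(P)@Rm.T+t)@K.T;return q[:,:2]/q[:,2:]
def rect(mask,c,z):
    ys,xs=np.nonzero(mask);P=toz(np.c_[xs,ys],c,z)[:,:2]
    return cv2.minAreaRect(P.astype(np.float32))
E
python3 - <<'E'
from h import *
s=arm.get_state();print(R.from_quat(s['orientation']).as_matrix().round(3))
for c in("top","scene"):
    im=arm.get_image(c);C=cam(c)
    for q,z in(("plate_5_mid",37),("plate_box",30),("contact_clamp",10)):
        for d in arm.regions_of(q,c)[:2]: print(c,q,round(float(d['score']),2),np.round(d['centre']),rect(d['mask'],C,z),d['mask'].sum())
E
```

```text
[[-0.955  0.295  0.   ]
 [ 0.295  0.955  0.   ]
 [-0.     0.    -1.   ]]
top plate_5_mid 0.67 [264. 212.] ((535.2025146484375, -89.05270385742188), (111.85736083984375, 51.87350082397461), 10.80409049987793) 744
top plate_5_mid 0.33 [339. 210.] ((535.4141845703125, -291.1434326171875), (149.1594696044922, 79.54031372070312), 10.516207695007324) 1496
top plate_box 0.63 [253. 210.] ((536.7381591796875, -87.01912689208984), (126.21822357177734, 70.57376861572266), 10.65464973449707) 370
top contact_clamp 0.85 [335. 213.] ((537.8209838867188, -294.606689453125), (151.648681640625, 81.20536804199219), 10.248492240905762) 1501
scene plate_5_mid 0.72 [260. 231.] ((538.2835693359375, -87.43438720703125), (114.62976837158203, 54.566619873046875), 9.852259635925293) 894
scene plate_box 0.67 [270. 236.] ((538.167724609375, -89.69911193847656), (143.8592071533203, 76.1205825805664), 10.017208099365234) 580
scene plate_box 0.43 [332. 279.] ((536.039306640625, -293.08001708984375), (171.77186584472656, 82.06344604492188), 12.720223426818848) 2312
scene contact_clamp 0.79 [332. 282.] ((547.3719482421875, -288.01153564453125), (170.8462371826172, 81.45674896240234), 11.853381156921387) 2227
```

```bash
python3 -m handwheel '[[[-516,-520,20],-28,0],[[-516,-520,20],-28,0],[[-516,-520,20],-28,0],[[-516,-520,20],-28,0],[[-516,-520,20],-28,0],[[-516,-520,20],-28,0],[[-516,-520,20],-28,0],[[-516,-520,20],-28,0]]'; python3 - <<'E'
from h import *
s=arm.get_state();M=R.from_quat(s['orientation']).as_matrix();print(M.round(3),s['tcp_pos'],s['joint_positions'])
print(M.T@(np.array([510,-100,230])-s['tcp_pos']))
print(toz([[243,203]],cam('scene'),0), toz([[330*.7,270*.7]],cam('top'),0))
E
```

```text
time_s: 1.82
tcp_pos: [320.3, 261.3, 244.8]
orientation: [-0.095, 0.996, 0.0, 0.0]
ft_force: [1.2, -0.0, 0.2]
finger_gap: 85.2
gripper_force: 0.0
[[-0.982 -0.188  0.001]
 [-0.188  0.982  0.001]
 [-0.001  0.    -1.   ]] [320.30443778 261.29223822 244.77188645] [ 4.89479080e-01  2.65421464e-03 -3.47442354e-01  1.21965231e+00
  5.18839312e-05  2.99872152e-01]
[-118.18756901 -390.57507233   14.74814437]
[[602.69511597  15.22130092   0.        ]] [[601.41880261   7.64086344   0.        ]]
```

```bash
python3 -m handwheel '[[[-118,-390,15],0,1],[[-118,-390,15],0,1],[[-118,-390,15],0,1],[[-118,-390,15],0,1],[[-118,-390,15],0,1],[[-118,-390,15],0,1],[[-118,-390,15],0,1],[[-118,-390,15],0,1]]' 20;  python3 -m handwheel '[[[-26,-87,3],0,1],[[-26,-87,3],0,1],[[-26,-87,3],0,1],[[-26,-87,3],0,1]]'; python3 - <<'E'
from h import *
s=arm.get_state();print(s['tcp_pos'],s['joint_velocities'].max() if hasattr(s['joint_velocities'],'max') else 0)
im=arm.get_image('wrist');C=cam('wrist',s);cv2.imwrite('pics/w1.png',im)
np.save('w1.npy',np.r_[s['tcp_pos'],s['orientation']])
for q,z in(("plate_5_mid",37),("plate_box",30),("contact_clamp",10),("shoe",45)):
    for d in arm.regions_of(q,'wrist')[:2]: print(q,round(float(d['score']),2),np.round(d['centre']),rect(d['mask'],C,z),d['mask'].sum())
E
```

```text
time_s: 2.48
tcp_pos: [475.1, -34.3, 232.5]
orientation: [-0.094, 0.996, -0.0, 0.0]
ft_force: [1.8, 1.0, 0.5]
finger_gap: -0.1
gripper_force: 0.0
time_s: 2.82
tcp_pos: [517.4, -115.3, 228.6]
orientation: [-0.092, 0.996, -0.0, -0.0]
ft_force: [-0.0, 0.5, -1.0]
finger_gap: 0.1
gripper_force: 0.0
[ 517.38666466 -115.3205867   228.59192584] 0.052257249454595284
plate_5_mid 0.81 [307. 206.] ((537.8609619140625, -86.73980712890625), (110.31879425048828, 50.34376525878906), 10.60119915008545) 5072
plate_box 0.63 [331. 199.] ((541.0734252929688, -87.40509796142578), (128.74229431152344, 69.85375213623047), 9.850358963012695) 2130
contact_clamp 0.73 [101. 182.] ((546.7312622070312, -307.1746520996094), (158.66526794433594, 113.0311050415039), 10.60830020904541) 13046
shoe 0.45 [ 95. 215.] ((574.780029296875, -284.9950866699219), (1.0005395412445068, 11.654132843017578), 10.609766960144043) 26
```

View pics/w1.png

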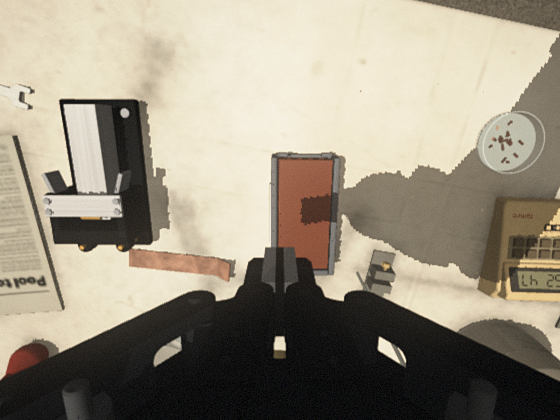

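The wrist view (robot side at the top) shows the plate at (307,206), with columns 275-337 free to drag. The clamp is at (101,170) with its open bed toward the robot. The plate fit is 110.3 x 50.3 mm, yaw 10.6°, centre (538,-87), so the height is close to nominal.

```bash
python3 -m handwheel '[[[-35,24,60],0,1],[[-35,24,100],0,1],[[-35,24,140],0,1],[[-35,24,150],0,1],[[-35,24,150],0,1],[[-35,24,150],0,1]]'; python3 - <<'E'
from h import *
s=arm.get_state();print(s['tcp_pos'],s['orientation'],s['ft_force'])
im=arm.get_image('wrist');C=cam('wrist',s);cv2.imwrite('pics/w2.png',im)
for q,z in(("plate_5_mid",37),("plate_box",30)):
    for d in arm.regions_of(q,'wrist')[:2]: print(q,round(float(d['score']),2),np.round(d['centre']),rect(d['mask'],C,z),d['mask'].sum())
E
```

```text
time_s: 3.57
tcp_pos: [544.3, -80.7, 78.4]
orientation: [-0.095, 0.995, 0.001, -0.002]
ft_force: [0.8, 0.8, 0.5]
finger_gap: -0.3
gripper_force: 0.0
[544.31879293 -80.67224925  78.40565788] [-9.53628921e-02  9.95439927e-01  8.92273154e-04 -2.11515855e-03] [0.79242992 0.81201747 0.48765217]
plate_5_mid 0.61 [265. 194.] ((528.4461669921875, -89.57110595703125), (92.16635131835938, 51.85474395751953), 10.151041984558105) 14187
plate_box 0.75 [218. 189.] ((542.8924560546875, -87.24105072021484), (129.70985412597656, 69.35616302490234), 10.075304985046387) 5976
```

View pics/w2.png

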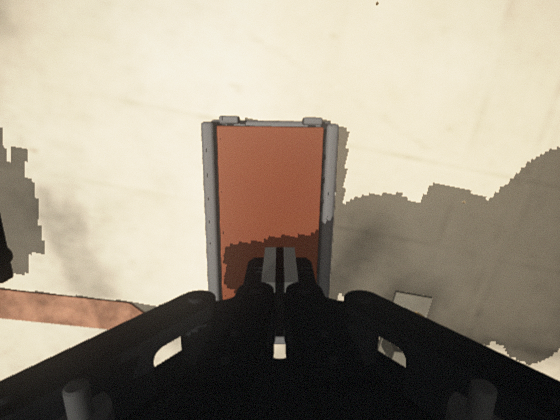

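```bash
python3 -m handwheel '[[[0,-5,5],0.5,1],[[0,-5,10],0.5,1],[[0,-5,11],0.5,1],[[0,-5,11.5],0.5,1],[[0,-5,12],0.5,1],[[0,-5,12.5],0.5,1],[[0,-5,13],0.5,1],[[0,-5,13],0.5,1]]'
```

```text
time_s: 4.38
tcp_pos: [547.2, -87.4, 66.2]
orientation: [-0.09, 0.996, 0.0, -0.0]
ft_force: [0.6, 0.1, 0.2]
finger_gap: -0.1
gripper_force: 0.0
```

```bash
python3 -m handwheel '[[[0,2,0.5],0,1],[[0,2,1],0,1],[[0,2,1.5],0,1],[[0,2,2],0,1],[[0,2,2],0,1]]';python3 -m handwheel '[[[0,0,0.3],0,1],[[0,0,0.6],0,1],[[0,0,0.9],0,1],[[0,0,1.2],0,1],[[0,0,1.2],0,1]]'
```

```text
time_s: 4.8
tcp_pos: [546.8, -85.4, 64.2]
orientation: [-0.09, 0.996, 0.0, -0.0]
ft_force: [-0.2, 0.2, 0.6]
finger_gap: -0.2
gripper_force: 0.0
time_s: 5.22
tcp_pos: [546.9, -85.5, 63.4]
orientation: [-0.09, 0.996, -0.0, 0.0]
ft_force: [-0.9, -0.7, 3.8]
finger_gap: -0.0
gripper_force: 2.0
```

```bash
python3 -m handwheel '[[[0,0,0.15],0,1],[[0,0,0.3],0,1],[[0,0,0.3],0,1],[[0,0,0.3],0,1]]'
```

```text
time_s: 5.55
tcp_pos: [546.9, -85.4, 63.4]
orientation: [-0.09, 0.996, -0.0, 0.0]
ft_force: [-2.7, 0.4, 7.0]
finger_gap: 0.0
gripper_force: 3.3
```

```bash
python3 -m handwheel '[[[1,0,0],0,1],[[2.5,0,0],0,1],[[4,0,0],0,1],[[5.5,0,0],0,1],[[7,0,0],0,1],[[8.5,0,0],0,1],[[10,0,0],0,1],[[10,0,0],0,1]]'; python3 - <<'E'
from h import *
s=arm.get_state();print(s['tcp_pos'],s['ft_force'])
im=arm.get_image('wrist');C=cam('wrist',s);cv2.imwrite('pics/w3.png',im)
for q,z in(("plate_5_mid",41.5),("plate_box",35)):
    for d in arm.regions_of(q,'wrist')[:2]: print(q,round(float(d['score']),2),np.round(d['centre']),rect(d['mask'],C,z),d['mask'].sum())
E
```

```text
time_s: 6.22
tcp_pos: [537.8, -87.6, 63.4]
orientation: [-0.09, 0.996, -0.0, 0.001]
ft_force: [2.2, 0.5, 5.9]
finger_gap: -0.1
gripper_force: 3.0
[537.7500162  -87.61453602  63.43195541] [2.20944146 0.46842419 5.88757148]
plate_5_mid 0.93 [278. 190.] ((528.0042114257812, -90.10047912597656), (108.92530059814453, 49.76910400390625), 10.035594940185547) 16229
plate_5_mid 0.25 [333. 212.] ((517.8237915039062, -91.34916687011719), (77.64462280273438, 64.42237091064453), 10.342613220214844) 5176
plate_box 0.6 [334. 213.] ((519.596923828125, -91.1601791381836), (80.63278198242188, 67.52408599853516), 10.365036964416504) 5170
```

```bash
python3 -m handwheel '[[[1.5,0,0.1],0,1],[[3.5,0,0.1],0,1],[[5.5,0,0.1],0,1],[[7.5,0,0.1],0,1],[[9.5,0,0.1],0,1],[[11.5,0,0.1],0,1],[[13.5,0,0.1],0,1],[[14,0,0.1],0,1]]'; python3 -m handwheel '[[[1.5,0,0.0],0,1],[[3.5,0,0],0,1],[[5.5,0,0],0,1],[[7.5,0,0],0,1],[[9.5,0,0],0,1],[[11.5,0,0],0,1],[[13.5,0,0],0,1],[[14,0,0],0,1]]'; python3 - <<'E'
from h import *
s=arm.get_state();print(s['tcp_pos'],s['ft_force'])
im=arm.get_image('wrist');C=cam('wrist',s);cv2.imwrite('pics/w4.png',im)
for q,z in(("plate_5_mid",41.5),("plate_box",40.5)):
    for d in arm.regions_of(q,'wrist')[:2]: print(q,round(float(d['score']),2),np.round(d['centre']),rect(d['mask'],C,z),d['mask'].sum())
E
```

```text
time_s: 7.03
tcp_pos: [524.2, -90.1, 63.4]
orientation: [-0.09, 0.996, -0.0, 0.001]
ft_force: [1.7, 0.1, 6.3]
finger_gap: 0.1
gripper_force: 2.9
time_s: 7.7
tcp_pos: [510.4, -92.7, 63.4]
orientation: [-0.09, 0.996, -0.0, 0.001]
ft_force: [1.7, 0.1, 5.1]
finger_gap: -0.0
gripper_force: 2.9
[510.42534764 -92.6551208   63.42834195] [1.74178454 0.06598315 5.08799524]
plate_5_mid 0.61 [282. 192.] ((500.8684387207031, -95.45527648925781), (109.8661880493164, 50.64557647705078), 9.83230972290039) 16376
plate_box 0.63 [335. 245.] ((501.99212646484375, -94.20316314697266), (54.36682891845703, 64.94670867919922), 10.347274780273438) 3106
```

View pics/w4.png

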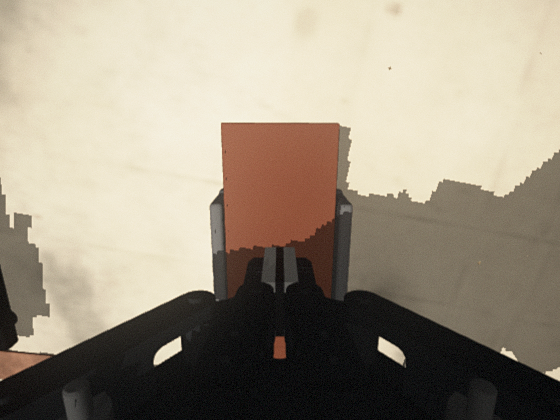

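The plate has come out about 36 mm, straight between the walls (columns 222-338). The side-wall fronts are at row ~200 and the plate front is at row 124. It needs a few mm more.

```bash
python3 -m handwheel '[[[1.5,0,0.05],0,1],[[3.5,0,0.05],0,1],[[5,0,0.05],0,1],[[5,0,0.05],0,1]]'; python3 -m handwheel '[[[0,0,-1],0,1],[[0,0,-3],0,1],[[0,0,-20],0,1],[[20,0,-40],0,0],[[33,0,-45],0,0],[[33,0,-45],0,0],[[33,0,-45],0,0],[[33,0,-45],0,0]]'; python3 - <<'E'
from h import *
s=arm.get_state();print(s['tcp_pos'],s['ft_force'])
im=arm.get_image('wrist');C=cam('wrist',s);cv2.imwrite('pics/w5.png',im)
for q,z in(("plate_5_mid",41.5),("plate_box",40.5)):
    for d in arm.regions_of(q,'wrist')[:2]: print(q,round(float(d['score']),2),np.round(d['centre']),rect(d['mask'],C,z),d['mask'].sum())
for c in ('top','scene'):
    arm.get_image(c)
    for d in arm.regions_of('plate_5_mid',c)[:2]: print(c,rect(d['mask'],cam(c),41.5))
E
```

```text
time_s: 8.18
tcp_pos: [505.5, -93.6, 63.4]
orientation: [-0.09, 0.996, -0.0, 0.001]
ft_force: [2.0, 0.4, 7.1]
finger_gap: -0.1
gripper_force: 3.4
time_s: 8.85
tcp_pos: [472.1, -99.0, 107.0]
orientation: [-0.09, 0.996, 0.0, -0.0]
ft_force: [0.6, -0.4, 0.3]
finger_gap: 60.4
gripper_force: 0.0
[472.07990458 -98.97990374 107.01835147] [ 0.63270362 -0.44097535  0.25835596]
plate_5_mid 0.65 [279. 260.] ((495.1005859375, -96.04232788085938), (109.57074737548828, 49.65546798706055), 10.091931343078613) 13412
plate_box 0.93 [316. 293.] ((512.8517456054688, -92.57693481445312), (85.35188293457031, 66.10409545898438), 10.557574272155762) 2935
scene ((491.65753173828125, -97.99665832519531), (110.99871826171875, 52.697540283203125), 9.32756233215332)
```

View pics/w5.png

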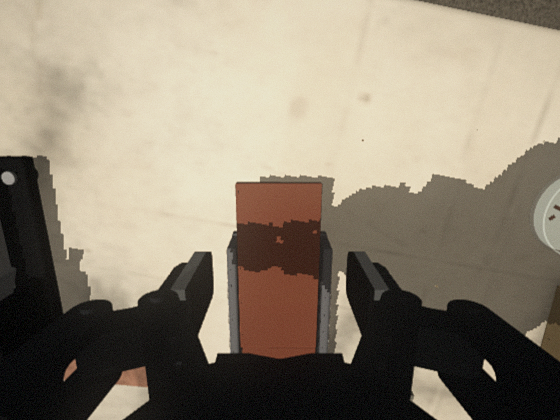

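The plate's front is at row 183 and the box front top at row ~248, so roughly 38-40 mm overhangs. The open pads straddle it evenly (212 and 347, with the plate at 236-322).

```bash
python3 -m handwheel '[[[18,-1,0],0,0],[[18,-1,25],0,0],[[18,-1,45],0,0],[[18,-1,58],0,0],[[18,-1,64],0,0],[[18,-1,67],0,0],[[18,-1,67],0,0],[[18,-1,67],0,0]]' 20
```

```text
time_s: 9.87
tcp_pos: [455.1, -103.5, 41.1]
orientation: [-0.09, 0.996, -0.0, 0.0]
ft_force: [0.2, 0.0, 0.3]
finger_gap: 85.6
gripper_force: 0.0
```

```bash
python3 -m handwheel '[[[0,0,0],0,0.3],[[0,0,0],0,0.35],[[0,0,0],0,0.4],[[0,0,0],0,0.45],[[0,0,0],0,0.5],[[0,0,0],0,0.55],[[0,0,0],0,0.6],[[0,0,0],0,0.6]]' 20
```

```text
time_s: 10.53
tcp_pos: [455.0, -103.4, 41.0]
orientation: [-0.09, 0.996, -0.0, 0.0]
ft_force: [-0.1, -0.1, 3.9]
finger_gap: 49.4
gripper_force: 22.9
```

```bash
python3 -m handwheel '[[[0,0,0],0,1],[[0,0,0],0,1],[[0,0,0],0,1],[[0,0,-0.7],0,1],[[0,0,-1.5],0,1],[[0,0,-3],0,1],[[0,0,-5],0,1],[[0,0,-5],0,1]]' 60; python3 -m handwheel '[[[0,0,-6],0,1],[[0,0,-14],0,1],[[0,0,-25],0,1],[[0,0,-40],0,1],[[0,0,-60],0,1],[[0,0,-75],0,1],[[0,0,-75],0,1],[[0,0,-75],0,1]]'; python3 - <<'E'
from h import *
s=arm.get_state();print(s['tcp_pos'],s['ft_force'],s['finger_gap'],s['wrist_torque'])
im=arm.get_image('wrist');C=cam('wrist',s);cv2.imwrite('pics/w6.png',im)
for q,z in(("plate_5_mid",41.5),("plate_4_mid",36.5),):
    for d in arm.regions_of(q,'wrist')[:3]: print(q,round(float(d['score']),2),np.round(d['centre']),rect(d['mask'],C,z),d['mask'].sum())
im=arm.get_image('top')
for d in arm.regions_of('plate_4_mid','top')[:3]: print(round(float(d['score']),2),np.round(d['centre']),rect(d['mask'],cam('top'),36.5),d['mask'].sum())
E
```

```text
time_s: 11.2
tcp_pos: [454.0, -103.0, 45.4]
orientation: [-0.09, 0.996, 0.0, -0.001]
ft_force: [0.0, 0.3, -2.0]
finger_gap: 48.5
gripper_force: 62.1
time_s: 11.87
tcp_pos: [455.4, -103.6, 121.6]
orientation: [-0.09, 0.996, -0.001, 0.001]
ft_force: [-0.3, 0.9, -3.1]
finger_gap: 48.3
gripper_force: 62.3
[ 455.39282795 -103.6063806   121.64633245] [-0.26307035  0.86559406 -3.12183125] 48.305690519679 [0.00449967 0.15292924 0.04157396]
plate_5_mid 0.93 [281. 301.] ((513.191650390625, -93.4378662109375), (80.16326904296875, 82.16668701171875), 10.576971054077148) 12049
plate_5_mid 0.63 [ 31. 267.] ((524.0685424804688, -254.2877655029297), (53.13163757324219, 149.07936096191406), 87.81102752685547) 11422
0.58 [267. 194.] ((583.2660522460938, -95.60694885253906), (19.522998809814453, 11.70601749420166), 44.766117095947266) 32
```

View pics/w6.png

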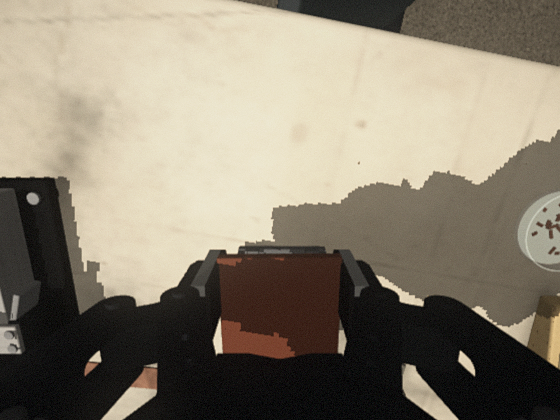

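The plate is gripped symmetrically, level, with its front edge at row 255 between the pads. The stack still lies in the box below. Next I look at the clamp from the side.

```bash
python3 -m handwheel '[[[-10,-15,-20],0,1],[[-22,-35,-50],0,1],[[-36,-53,-80],0,1],[[-36,-53,-80],0,1],[[-36,-53,-80],0,1],[[-36,-53,-80],0,1]]'; python3 - <<'E'
from h import *
s=arm.get_state();print(s['tcp_pos'],s['orientation'])
im=arm.get_image('wrist');C=cam('wrist',s);np.savez('w7.npz',K=C[0],R=C[1],t=C[2])
for q,z in(("contact_clamp",10),("clamp_home",10),("shoe",45)):
    for d in arm.regions_of(q,'wrist')[:3]: print(q,round(float(d['score']),2),np.round(d['centre']),rect(d['mask'],C,z),d['mask'].sum())
cv2.imwrite('pics/w7.png',im);cv2.imwrite('pics/w7c.png',cv2.resize(im[60:330,0:360],None,fx=2.2,fy=2.2,interpolation=cv2.INTER_CUBIC))
E
```

```text
time_s: 12.62
tcp_pos: [498.5, -148.5, 199.2]
orientation: [-0.09, 0.996, 0.001, -0.001]
ft_force: [0.1, 0.1, -2.5]
finger_gap: 48.7
gripper_force: 62.7
[ 498.47054312 -148.47702707  199.23656263] [-8.98786214e-02  9.95951683e-01  8.17343685e-04 -1.18779252e-03]
contact_clamp 0.69 [117. 215.] ((549.2294921875, -305.999755859375), (163.27957153320312, 111.79222106933594), 11.248114585876465) 14868
clamp_home 0.72 [118. 216.] ((549.3082275390625, -306.0137939453125), (163.8951416015625, 110.53300476074219), 9.979568481445312) 14870
```

View pics/w7c.png

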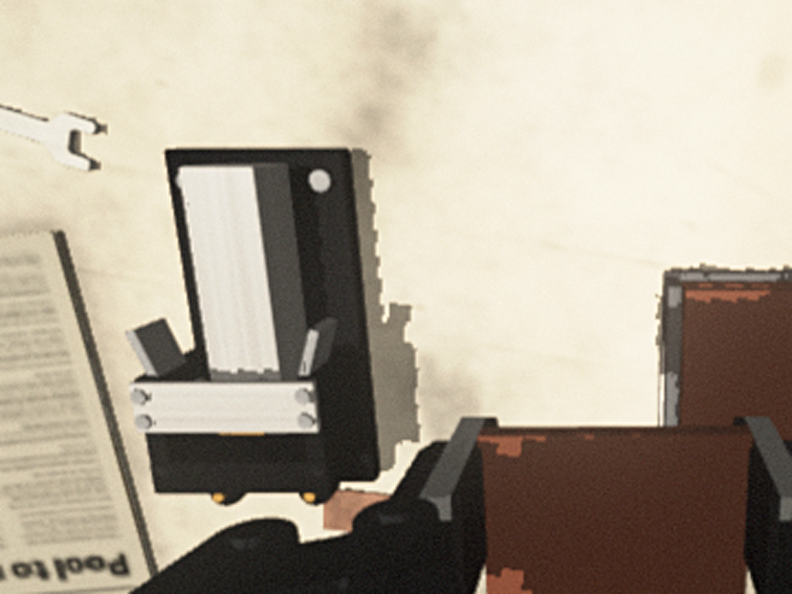

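The clamp is fully visible: base front corners (165,150) and (350,149), bed front (177-254,166), bridge (132-318, 380-432), back-right base corner (380,480). I fit its pose to these points.

```bash
python3 - <<'E'
from h import *
from scipy.optimize import least_squares
f=np.load('w7.npz');C=(f['K'],f['R'],f['t'])
crop=np.array([[165,150],[350,149],[380,480],[177,166],[254,166],[132,381],[316,378],[136,433],[318,432]],float)
px=(crop+.5)/2.2-.5+[0,60]
def pts(w):return np.array([[-63,-37,10],[-63,37,10],[87,37,10],[-57,-14,40],[-57,14,40],[21,-w,58],[21,w,58],[41,-w,58],[41,w,58]],float)
def res(p,full=False):
    x,y,a,h,w=p;P=R.from_euler('z',a).apply(pts(w))+[x,y,h];return (proj(P,C)-px).ravel()
for fix in (0,1):
    r=least_squares(lambda p:np.r_[res(p),(p[3]/3 if fix else 0)],[524,-294,.18,0,32],loss='soft_l1')
    print(r.x.round(2),np.degrees(r.x[2]).round(2),r.fun[:18].reshape(-1,2).round(1).tolist())
d=R.from_euler('z',r.x[2]).as_matrix()
s=arm.get_state();print(s['tcp_pos'])
E
```

```text
[ 5.2846e+02 -2.9286e+02  1.9000e-01  3.3500e+00  3.4520e+01] 10.72 [[-0.8, -0.6], [-2.6, -0.7], [-1.0, 0.9], [1.2, 0.3], [0.5, 0.0], [-0.6, 0.5], [-0.4, 1.3], [1.9, -0.6], [1.3, -0.7]]
[ 5.2867e+02 -2.9325e+02  1.9000e-01  2.5600e+00  3.4620e+01] 10.74 [[-0.7, -0.4], [-2.7, -0.6], [-1.1, 0.6], [1.2, 0.4], [0.5, 0.2], [-0.5, 0.3], [-0.4, 1.1], [1.9, -0.8], [1.4, -1.0]]
[ 498.05460872 -147.95921134  199.07920475]
```

```bash
python3 -m handwheel '[[[10,-35,0],0,1],[[20,-75,0],0,1],[[25,-115,0],0,1],[[30,-155,0],0,1],[[35,-195,0],0,1],[[40,-235,0],0,1],[[40,-265,0],0,1],[[40,-285,0],0,1]]'; python3 -m handwheel '[[[0,0,0],0,1],[[0,0,0],0,1]]'; python3 - <<'E'
from h import *
s=arm.get_state();print(s['tcp_pos'],s['orientation'])
im=arm.get_image('wrist');C=cam('wrist',s);np.savez('w8.npz',K=C[0],R=C[1],t=C[2])
cv2.imwrite('pics/w8.png',im);cv2.imwrite('pics/w8c.png',cv2.resize(im[60:330,200:560],None,fx=2.2,fy=2.2,interpolation=cv2.INTER_CUBIC))
E
```

```text
time_s: 13.48
tcp_pos: [510.5, -439.4, 199.1]
orientation: [-0.089, 0.996, 0.0, -0.0]
ft_force: [-0.4, 0.6, -1.7]
finger_gap: 48.6
gripper_force: 62.9
time_s: 13.65
tcp_pos: [510.5, -436.8, 198.9]
orientation: [-0.089, 0.996, 0.001, -0.001]
ft_force: [-0.2, 0.7, -2.4]
finger_gap: 48.1
gripper_force: 63.0
[ 510.48285812 -436.81873795  198.85096605] [-8.92630920e-02  9.96007097e-01  1.18812034e-03 -7.42890517e-04]
```

View pics/w8c.png

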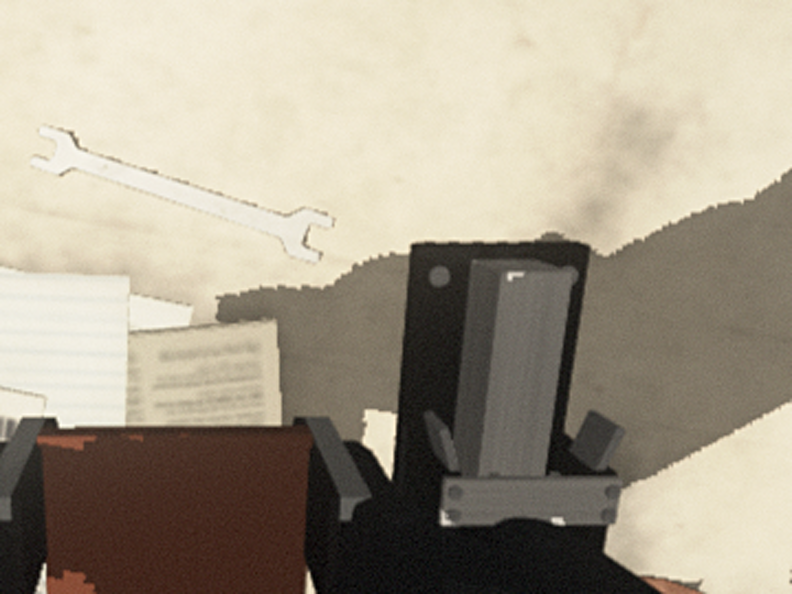

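The clamp from the other side: base front corners (413,242) and (588,242), bed top front (502-577,268), bridge (442-620, 475-524).

```bash
python3 - <<'E'
from h import *
from scipy.optimize import least_squares
L=[]
for n,off,crop,idx in(('w7',0,[[165,150],[350,149],[380,480],[177,166],[254,166],[132,381],[316,378],[136,433],[318,432]],range(9)),
 ('w8',200,[[413,242],[588,242],[502,268],[577,268],[442,477],[620,473],[443,524],[617,523]],[0,1,3,4,5,6,7,8])):
    f=np.load(n+'.npz');L.append(((f['K'],f['R'],f['t']),(np.array(crop)+.5)/2.2-.5+[off,60],list(idx)))
def pts(w):return np.array([[-63,-37,10],[-63,37,10],[87,37,10],[-57,-14,40],[-57,14,40],[21,-w,58],[21,w,58],[41,-w,58],[41,w,58]],float)
def res(p,LL):
    x,y,a,h,w=p;P=R.from_euler('z',a).apply(pts(w))+[x,y,h];return np.concatenate([(proj(P[i],C)-px).ravel() for C,px,i in LL])
for LL in (L[1:],L):
    r=least_squares(res,[524,-294,.18,0,32],loss='soft_l1',args=(LL,))
    print(r.x.round(2),np.degrees(r.x[2]).round(2),r.fun.reshape(-1,2).round(1).tolist())
c=r.x;u=R.from_euler('z',c[2]).as_matrix();s=arm.get_state()
M=R.from_quat(s['orientation']).as_matrix()
for px_ in(-120,-50):
    T=u@[px_-40.8,0,0]+[c[0],c[1],0];print(px_,T.round(1))
T=u@[-160.8,0,0]+[c[0],c[1],199];print('shift',(M.T@(T-s['tcp_pos'])).round(1), 'tool yaw',np.degrees(np.arctan2(-M[1,0],-M[0,0])))
E
```

```text
[ 5.2689e+02 -2.9353e+02  1.9000e-01  5.6400e+00  3.4240e+01] 10.75 [[0.9, 0.0], [1.5, -0.7], [-1.2, 0.3], [-2.0, -0.0], [1.5, 0.0], [1.3, 1.1], [-1.0, -0.2], [-0.8, -0.5]]
[ 5.2779e+02 -2.9254e+02  1.9000e-01  3.9700e+00  3.4440e+01] 10.76 [[-0.8, -1.2], [-2.4, -1.4], [-0.8, 0.6], [1.1, -0.5], [0.5, -0.7], [-0.5, 0.1], [-0.4, 0.8], [1.9, -1.0], [1.4, -1.1], [1.1, 0.9], [1.2, 0.2], [-1.3, 1.2], [-2.3, 0.9], [1.4, 0.3], [1.1, 1.4], [-1.1, -0.1], [-1.0, -0.4]]
-120 [ 369.8 -322.5    0. ]
-50 [ 438.6 -309.5    0. ]
shift [118.2 136.5   0.8] tool yaw 10.311372781927707
```

```bash
python3 -m handwheel '[[[15,30,0],0,1],[[30,65,0],0,1],[[45,100,0],-0.5,1],[[58,130,10],-0.5,1],[[58,138,40],-0.5,1],[[58,138,75],-0.5,1],[[58,138,95],-0.5,1],[[58,138,100],-0.5,1]]'; python3 -m handwheel '[[[0,0,10],0,1],[[0,0,25],0,1],[[0,0,33],0,1],[[0,0,37],0,1],[[0,0,37],0,1],[[0,0,37],0,1]]'; python3 - <<'E'
from h import *
s=arm.get_state();T=np.array([428.8,-311.3,62]);M=R.from_quat(s['orientation']).as_matrix();print(s['tcp_pos'],M.T@(T-s['tcp_pos']),np.degrees(np.arctan2(-M[1,0],-M[0,0])),s['ft_force'],s['wrist_torque'])
im=arm.get_image('wrist');cv2.imwrite('pics/w9.png',im)
E
```

```text
time_s: 14.37
tcp_pos: [427.0, -306.8, 97.4]
orientation: [-0.095, 0.995, 0.003, -0.002]
ft_force: [-0.6, 0.4, -2.5]
finger_gap: 48.4
gripper_force: 63.0
time_s: 14.87
tcp_pos: [429.8, -311.4, 64.2]
orientation: [-0.094, 0.996, -0.0, 0.0]
ft_force: [-0.2, -0.4, -2.1]
finger_gap: 48.4
gripper_force: 63.0
[ 429.79035956 -311.40137086   64.19946304] [0.9548423  0.28663254 2.19882782] 10.825969618634746 [-0.23022753 -0.43797823 -2.12722187] [-0.00201144  0.02578975  0.02326894]
```

View pics/w9.png

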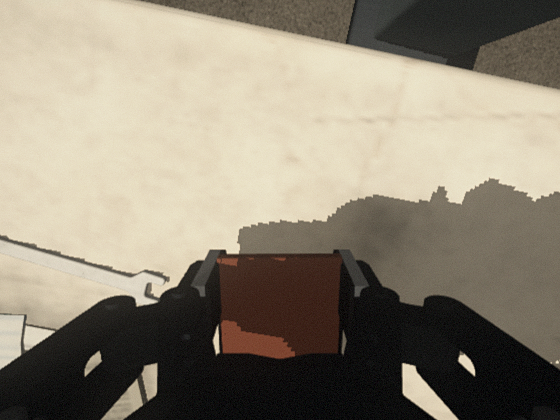

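The plate is centred between the pads (cols 219-340). Nothing of the clamp shows here, so I go on by touch.

```bash
python3 -m handwheel '[[[0,0,4],0,1],[[0,0,7],0,1],[[0,0,9],0,1],[[0,0,10],0,1],[[0,0,11],0,1],[[0,0,11.5],0,1],[[0,0,12],0,1],[[0,0,12],0,1]]'; python3 -m handwheel '[[[0,0,0.4],0,1],[[0,0,0.8],0,1],[[0,0,1.2],0,1],[[0,0,1.5],0,1],[[0,0,1.5],0,1]]'
```

```text
time_s: 15.58
tcp_pos: [429.5, -311.2, 51.7]
orientation: [-0.094, 0.996, -0.0, 0.0]
ft_force: [-1.2, -0.1, -0.4]
finger_gap: 47.9
gripper_force: 63.2
time_s: 16.0
tcp_pos: [429.5, -311.2, 50.5]
orientation: [-0.094, 0.996, -0.0, 0.0]
ft_force: [-1.4, 0.6, 3.7]
finger_gap: 48.1
gripper_force: 63.6
```

```bash
python3 -m handwheel '[[[0,0,0.3],0,1],[[0,0,0.6],0,1],[[0,0,1],0,1],[[0,0,1],0,1]]'
```

```text
time_s: 16.33
tcp_pos: [429.5, -311.3, 49.6]
orientation: [-0.094, 0.996, -0.0, 0.0]
ft_force: [-3.6, 0.8, 7.3]
finger_gap: 48.1
gripper_force: 63.9
```

```bash
python3 - <<'E'
from h import *
s=arm.get_state();M=R.from_quat(s['orientation']).as_matrix();print(M.T@s['ft_force'],M.T@s['wrist_torque'],M.round(4))
E
```

```text
[ 3.39721476  1.50477985 -7.27185753] [-0.44065054  0.21231196 -0.13485471] [[-9.822e-01 -1.878e-01  4.000e-04]
 [-1.878e-01  9.822e-01 -3.000e-04]
 [-3.000e-04 -4.000e-04 -1.000e+00]]
```

```bash
cat > st.py <<'E'
from h import *
s=arm.get_state();M=R.from_quat(s['orientation']).as_matrix();f=M.T@s['ft_force'];t=M.T@s['wrist_torque']
c=np.array([527.8,-292.5]);a=np.radians(10.75);d=s['tcp_pos'][:2]-c
print('z',s['tcp_pos'][2].round(2),'platex',round(d@[np.cos(a),np.sin(a)]+40.8,2),'y',round(d@[-np.sin(a),np.cos(a)],2),'F',f.round(1),'T',t.round(2),'yaw',np.degrees(np.arctan2(-M[1,0],-M[0,0])).round(2),'t',s['time_s'],'gap',round(s['finger_gap'],1))
E
for i in 1; do python3 -m handwheel '[[[0,0,-0.5],0,1],[[0,0,-0.5],0,1],[[0,0,-0.5],0,1]]' >/dev/null; python3 st.py; python3 -m handwheel '[[[0,0,-0.5],0,1],[[0,0,-0.5],0,1],[[0,0,-0.5],0,1]]'>/dev/null; python3 st.py; python3 -m handwheel '[[[0,0,-0.5],0,1],[[0,0,-0.5],0,1],[[0,0,-0.5],0,1]]'>/dev/null; python3 st.py;  python3 -m handwheel '[[[0,0,-2],0,1],[[0,0,-2],0,1],[[0,0,-2],0,1]]'>/dev/null; python3 st.py; done
```

```text
z 50.01 platex -59.29 y -0.09 F [ 3.2  1.6 -5.1] T [-0.26  0.18 -0.11] yaw 10.82 t 16.5833 gap 48.1
z 50.27 platex -59.25 y -0.09 F [ 1.   0.9 -4.8] T [-0.23  0.19 -0.1 ] yaw 10.82 t 16.8333 gap 48.0
z 50.57 platex -59.28 y -0.03 F [ 1.9  0.4 -2.8] T [-0.16  0.14 -0.04] yaw 10.82 t 17.0833 gap 48.3
z 52.21 platex -59.37 y 0.17 F [0.1 0.4 1.2] T [ 0.01 -0.   -0.03] yaw 10.82 t 17.3333 gap 48.5
```

```bash
python3 -m handwheel '[[[0,0,-3],0,1],[[15,0,-3],0,1],[[30,0,-3],0,1],[[46,0,-3],0,1],[[46,0,-3],0,1],[[46,0,-2],0,1],[[46,0,-2],0,1],[[46,0,-2],0,1]]'>/dev/null;python3 st.py
python3 -m handwheel '[[[0,0,0.5],0,1],[[0,0,1],0,1],[[0,0,1],0,1],[[0,0,1],0,1]]'>/dev/null;python3 st.py
python3 -m handwheel '[[[0,0,0.5],0,1],[[0,0,1],0,1],[[0,0,1],0,1],[[0,0,1],0,1]]'>/dev/null;python3 st.py
python3 -m handwheel '[[[0,0,0.5],0,1],[[0,0,1],0,1],[[0,0,1],0,1],[[0,0,1],0,1]]'>/dev/null;python3 st.py
```

```text
z 54.65 platex -104.99 y -0.26 F [ 0.1 -0.4  2.8] T [-0.01  0.11  0.01] yaw 10.83 t 18.0 gap 48.5
z 53.52 platex -105.09 y 0.1 F [ 0.4 -0.8  2.6] T [ 0.02  0.11 -0.01] yaw 10.85 t 18.3333 gap 48.4
z 52.6 platex -105.29 y -0.02 F [0.2 0.2 2.9] T [0.04 0.12 0.01] yaw 10.83 t 18.6667 gap 47.9
z 51.65 platex -105.32 y -0.05 F [ 0.9 -0.8  1.4] T [-0.04  0.07  0.01] yaw 10.82 t 19.0 gap 48.3
```

```bash
python3 -m handwheel '[[[0,0,-0.8],0,1],[[-10,0,-0.8],0,1],[[-20,0,-0.8],0,1],[[-30,0,-0.8],0,1],[[-40,0,-0.8],0,1],[[-48,0,-0.8],0,1],[[-50,0,-0.8],0,1],[[-50,0,-0.8],0,1]]'>/dev/null;python3 st.py
python3 -m handwheel '[[[-2,0,0],0,1],[[-4,0,0],0,1],[[-6,0,0],0,1],[[-8,0,0],0,1],[[-10,0,0],0,1],[[-10,0,0],0,1]]'>/dev/null;python3 st.py
```

```text
z 52.25 platex -54.32 y 0.2 F [-0.  -0.3  2.2] T [0.01 0.06 0.04] yaw 10.91 t 19.6667 gap 48.2
z 52.47 platex -45.06 y -0.1 F [-0.3 -0.4  2.6] T [0.03 0.06 0.04] yaw 10.82 t 20.1667 gap 48.7
```

```bash
python3 -m handwheel '[[[-2,0,0],0,1],[[-4,0,0],0,1],[[-6,0,0],0,1],[[-8,0,0],0,1],[[-8,0,0],0,1]]'>/dev/null;python3 st.py
python3 -m handwheel '[[[-1.5,0,0],0,1],[[-3,0,0],0,1],[[-4,0,0],0,1],[[-4,0,0],0,1]]'>/dev/null;python3 st.py
```

```text
z 52.45 platex -36.85 y -0.01 F [-0.2 -0.7  2.2] T [ 0.    0.04 -0.04] yaw 10.84 t 20.5833 gap 48.0
z 52.42 platex -33.09 y 0.06 F [-0.5 -0.8  1.4] T [ 0.02  0.05 -0.01] yaw 10.83 t 20.9167 gap 48.2
```

```bash
python3 -m handwheel '[[[-2,0,0],0,1],[[-4,0,0],0,1],[[-6,0,0],0,1],[[-6,0,0],0,1]]'>/dev/null;python3 st.py
python3 -m handwheel '[[[-1.5,0,0],0,1],[[-3,0,0],0,1],[[-4,0,0],0,1],[[-4,0,0],0,1]]'>/dev/null;python3 st.py
```

```text
z 52.47 platex -26.83 y -0.01 F [ 0.1 -0.2  2.4] T [ 0.02  0.07 -0.02] yaw 10.84 t 21.25 gap 48.4
z 52.41 platex -23.07 y 0.09 F [-0.6  0.4  2.5] T [ 0.02  0.01 -0.01] yaw 10.84 t 21.5833 gap 48.6
```

```bash
python3 -m handwheel '[[[-1,0,0],0,1],[[-2,0,0],0,1],[[-3,0,0],0,1],[[-3,0,0],0,1]]'>/dev/null;python3 st.py
python3 -m handwheel '[[[-1,0,0],0,1],[[-2,0,0],0,1],[[-3,0,0],0,1],[[-3,0,0],0,1]]'>/dev/null;python3 st.py
```

```text
z 52.45 platex -20.11 y 0.04 F [-1.1 -0.1  2. ] T [ 0.    0.05 -0.04] yaw 10.83 t 21.9167 gap 48.1
z 52.25 platex -17.67 y 0.25 F [ 2.2 -0.2  1.8] T [0.05 0.46 0.05] yaw 10.81 t 22.25 gap 48.3
```

```bash
python3 -m handwheel '[[[-0.7,0,0],0,1],[[-1.4,0,0],0,1],[[-2,0,0],0,1],[[-2,0,0],0,1]]'>/dev/null;python3 st.py
```

```text
z 52.31 platex -15.38 y 0.23 F [2.  0.3 1.2] T [0.01 0.5  0.01] yaw 10.82 t 22.5833 gap 48.5
```

```bash
python3 -m handwheel '[[[-0.7,0,0],0,1],[[-1.4,0,0],0,1],[[-2,0,0],0,1],[[-2,0,0],0,1]]'>/dev/null;python3 st.py
```

```text
z 52.38 platex -13.2 y 0.15 F [2.7 0.2 1.5] T [ 0.02  0.59 -0.04] yaw 10.83 t 22.9167 gap 48.4
```

```bash
python3 -m handwheel '[[[-0.8,0,0],0,1],[[-1.6,0,0],0,1],[[-2.4,0,0],0,1],[[-3,0,0],0,1],[[-3,0,0],0,1]]'>/dev/null;python3 st.py
```

```text
z 52.48 platex -9.96 y 0.04 F [1.  0.1 2.3] T [0.02 0.29 0.01] yaw 10.84 t 23.3333 gap 48.2
```

```bash
python3 -m handwheel '[[[-0.8,0,0],0,1],[[-1.6,0,0],0,1],[[-2.4,0,0],0,1],[[-3,0,0],0,1],[[-3,0,0],0,1]]'>/dev/null;python3 st.py
```

```text
z 52.41 platex -7.14 y 0.09 F [ 1.2 -0.7  2.3] T [ 0.02  0.35 -0.02] yaw 10.83 t 23.75 gap 48.1
```

```bash
python3 -m handwheel '[[[-0.8,0,0],0,1],[[-1.6,0,0],0,1],[[-2.4,0,0],0,1],[[-2.5,0,0],0,1]]'>/dev/null;python3 st.py;  python3 -m handwheel '[[[-0.5,0,0],0,1],[[-1,0,0],0,1],[[-1,0,0],0,1]]'>/dev/null;python3 st.py
```

```text
z 52.42 platex -4.68 y 0.11 F [ 2.6 -0.4  1.9] T [-0.04  0.47  0.02] yaw 10.83 t 24.0833 gap 48.5
z 52.42 platex -3.7 y 0.12 F [1.3 0.7 2.7] T [-0.04  0.38 -0.  ] yaw 10.83 t 24.3333 gap 48.3
```

```bash
python3 -m handwheel '[[[-0.5,0,0],0,1],[[-1,0,0],0,1],[[-1,0,0],0,1]]'>/dev/null;python3 st.py
```

```text
z 52.39 platex -2.72 y 0.13 F [1.1 0.  2.2] T [-0.01  0.42  0.05] yaw 10.82 t 24.5833 gap 48.4
```

```bash
python3 -m handwheel '[[[-0.5,0,0],0,1],[[-1,0,0],0,1],[[-1,0,0],0,1]]'>/dev/null;python3 st.py
```

```text
z 52.4 platex -1.72 y 0.14 F [1.6 0.6 1.3] T [-0.01  0.39 -0.03] yaw 10.83 t 24.8333 gap 48.5
```

```bash
python3 -m handwheel '[[[-0.5,0,0],0,1],[[-1,0,0],0,1],[[-1,0,0],0,1]]'>/dev/null;python3 st.py
```

```text
z 52.31 platex -1.14 y 0.2 F [ 3.4 -0.3  1.8] T [0.02 0.72 0.09] yaw 10.81 t 25.0833 gap 48.2
```

```bash
python3 -m handwheel '[[[-0.5,0,0],0,1],[[-0.8,0,0],0,1],[[-0.8,0,0],0,1]]'>/dev/null;python3 st.py
```

```text
z 52.11 platex -1.05 y 0.33 F [ 6.7 -0.3  1.1] T [0.13 1.15 0.15] yaw 10.78 t 25.3333 gap 48.3
```

```bash
python3 -m handwheel '[[[-0.5,0,0],0,1],[[-0.8,0,0],0,1],[[-0.8,0,0],0,1]]'>/dev/null;python3 st.py
```

```text
z 51.96 platex -0.99 y 0.42 F [ 7.7 -0.4  2. ] T [0.11 1.53 0.17] yaw 10.75 t 25.5833 gap 48.5
```

The force along x rose steeply while the position stalled, so the plate is against the stop. I ease off slightly, open the jaws, and rise.

```bash
python3 -m handwheel '[[[0.4,0,0.2],0,1],[[0.7,0,0.3],0,1],[[0.7,0,0.3],0,1]]' 20 >/dev/null;python3 st.py; python3 -m handwheel '[[[0,0,0],0,0.35],[[0,0,0],0,0.3],[[0,0,0],0,0.25],[[0,0,0],0,0.1],[[0,0,0],0,0],[[0,0,0],0,0],[[0,0,0],0,0],[[0,0,0],0,0]]'>/dev/null;python3 st.py
```

```text
z 51.84 platex -1.05 y 0.37 F [ 5.2 -0.8 -0.1] T [0.05 1.19 0.15] yaw 10.77 t 25.8333 gap 48.2
z 52.16 platex 0.2 y 0.15 F [ 0.8 -0.  -1. ] T [-0.09  0.04  0.01] yaw 10.83 t 26.5 gap 85.4
```

```bash
python3 -m handwheel '[[[0,0,-8],0,0],[[0,0,-30],0,0],[[0,0,-70],0,0],[[0,0,-110],0,0],[[0,0,-147],0,0],[[0,40,-147],0,0],[[0,80,-147],0,0],[[0,110,-147],0,0]]'>/dev/null;python3 -m handwheel '[[[-25,35,0],0,0],[[-25,35,0],0,0],[[-25,35,0],0,0],[[-25,35,0],0,0]]'>/dev/null;python3 st.py; python3 - <<'E'
from h import *
s=arm.get_state();im=arm.get_image('wrist');C=cam('wrist',s);cv2.imwrite('pics/w10.png',im);print(s['tcp_pos'],s['ft_force'])
c=np.array([527.8,-292.5]);a=np.radians(10.75);U=np.array([[np.cos(a),-np.sin(a)],[np.sin(a),np.cos(a)]])
for q,z in(("plate_5_mid",52),("plate_box",40),("shoe",50)):
  for d in arm.regions_of(q,'wrist')[:4]:
    r=rect(d['mask'],C,z);print(q,round(float(d['score']),2),np.round(d['centre']),r,(np.array(r[0])-c)@U)
    if q=="plate_5_mid":
        ys,xs=np.nonzero(d['mask']);P=(toz(np.c_[xs,ys],C,z)[:,:2]-c)@U;print(' clamp-frame x',np.percentile(P[:,0],[.5,99.5]),'y',np.percentile(P[:,1],[.5,99.5]))
for cc in('top','scene'):
  arm.get_image(cc)
  for z in (52,36.5):
   for d in arm.regions_of('plate_5_mid',cc)[:3]:print(cc,z,round(float(d['score']),2),rect(d['mask'],cam(cc),z))
E
```

```text
z 199.68 platex 25.16 y 145.07 F [-0.5 -0.7  0.9] T [ 0.02 -0.   -0.02] yaw 10.89 t 27.5 gap 85.4
[ 485.37992729 -152.89698398  199.67676811] [ 0.63770343 -0.58991667 -0.87754386]
plate_5_mid 0.86 [109. 199.] ((526.4035034179688, -290.70068359375), (109.26761627197266, 51.76905822753906), 10.488052368164062) [-1.03637286  2.0282193 ]
 clamp-frame x [-55.47274686  52.68756992] y [-23.21764685  27.34512258]
plate_box 0.64 [308. 256.] ((536.8455810546875, -89.7513427734375), (127.39788818359375, 67.59129333496094), 10.010079383850098) [ 46.70433255 197.50328064]
top 52 0.7 ((524.00439453125, -293.3384094238281), (107.4394760131836, 52.03371047973633), 9.424869537353516)
top 36.5 0.7 ((525.628662109375, -295.4642639160156), (108.6654281616211, 52.627418518066406), 9.42483901977539)
scene 52 0.56 ((409.01007080078125, 75.85261535644531), (65.63902282714844, 57.030948638916016), 43.12577819824219)
scene 36.5 0.56 ((416.53326416015625, 86.07524108886719), (66.68778228759766, 57.94213104248047), 43.12582015991211)
```

```bash
python3 - <<'E'
from h import *
im=cv2.imread('pics/w10.png');s=arm.get_state();C=cam('wrist',s)
c=np.array([527.8,-292.5]);a=np.radians(10.75);U=np.array([[np.cos(a),-np.sin(a)],[np.sin(a),np.cos(a)]])
# profile along clamp x across plate front edge / bed edge at the top level
for y in(-8,-3,3,8):
    print(y,[(round(x,1),im[tuple(np.round(proj(np.r_[U@[x,y]+c,47.5],C)[0][::-1]).astype(int))].tolist()) for x in np.arange(-62,-50,1.)])
hsv=cv2.cvtColor(im,cv2.COLOR_BGR2HSV);m=((hsv[...,0]<12)|(hsv[...,0]>172))&(hsv[...,1]>110)
n,l,st,ce=cv2.connectedComponentsWithStats(m.astype(np.uint8))
for i in range(1,n):
    if st[i,4]>300:print(st[i],ce[i].round(),rect(l==i,C,52),rect(l==i,C,36.5))
E
```

```text
-8 [(np.float64(-62.0), [33, 36, 39]), (np.float64(-61.0), [36, 38, 41]), (np.float64(-60.0), [20, 26, 31]), (np.float64(-59.0), [17, 24, 24]), (np.float64(-58.0), [156, 165, 174]), (np.float64(-57.0), [198, 213, 219]), (np.float64(-56.0), [138, 149, 156]), (np.float64(-55.0), [56, 70, 106]), (np.float64(-54.0), [52, 73, 128]), (np.float64(-53.0), [59, 78, 132]), (np.float64(-52.0), [63, 85, 138]), (np.float64(-51.0), [51, 75, 130])]
-3 [(np.float64(-62.0), [36, 39, 41]), (np.float64(-61.0), [27, 32, 36]), (np.float64(-60.0), [27, 34, 36]), (np.float64(-59.0), [49, 50, 55]), (np.float64(-58.0), [148, 160, 165]), (np.float64(-57.0), [193, 206, 215]), (np.float64(-56.0), [139, 148, 159]), (np.float64(-55.0), [56, 77, 111]), (np.float64(-54.0), [59, 80, 136]), (np.float64(-53.0), [61, 85, 137]), (np.float64(-52.0), [61, 83, 135]), (np.float64(-51.0), [59, 82, 134])]
3 [(np.float64(-62.0), [30, 33, 33]), (np.float64(-61.0), [26, 28, 31]), (np.float64(-60.0), [45, 51, 57]), (np.float64(-59.0), [65, 71, 72]), (np.float64(-58.0), [147, 158, 167]), (np.float64(-57.0), [195, 208, 216]), (np.f
[... 667 characters left out ...]
 94 5507] [108. 198.] ((511.159423828125, -293.6019287109375), (79.51244354248047, 50.91379928588867), 10.219630241394043) ((516.3926391601562, -300.9906311035156), (84.12429809570312, 53.866920471191406), 10.21963882446289)
[ 309  204   60  112 5465] [338. 263.] ((529.679443359375, -93.63825988769531), (105.48771667480469, 47.598873138427734), 10.043523788452148) ((535.9869995117188, -89.42862701416016), (111.606201171875, 50.359710693359375), 10.043516159057617)
[ 89 269  54   9 342] [114. 273.] ((576.3941040039062, -283.4924011230469), (7.728583812713623, 46.613525390625), 10.78626537322998) ((585.4111328125, -290.2947082519531), (8.17686653137207, 49.317195892333984), 10.786312103271484)
```

The visible bed strip in front of the plate is about 2 mm, as it should be at home, and the stack lies where it was.

```bash
python3 -c "
from workcell import arm
print(arm.job_done())"
```

```text
the job is handed in; nothing more can be done
None
```

The top plate is in the clamp, home against the stop and let go, and the job was handed in at about 28 s of robot time; the last picture shows the plates below where they lay, and I used all 10 picture views before the final check, which was by measurement.

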